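# Find and press the flush catch of a notions console

### The arm

A 6-joint arm with a two-finger parallel gripper is mounted at the origin on the work surface. World frame = base frame: x ahead of the robot, y to its left, z up, the work surface at z = 0. Lengths are in mm, angles in rad, forces in N, time in s.
With the tool pointing down it reaches from about 275 to 1000 mm from the base axis. Payload 8.4 kg.
Tool frame: the origin (TCP) lies at the very end of the fingers, on their centre line; the grasp point (between the pads) lies r.hold_point_z behind it (r.hold_point_z is the distance from the TCP to the grasp point, in mm); x points along the fingers, z is the direction in which the jaws open and shut, and the axes are right-handed (so a half turn about x gives the same grasp; the last joint's range is limited). The gripper opens to 85 mm and grips with 20 to 120 N. Pads are 22 mm wide; open, the fingers measure 114 mm over their backs; the gripper's body (76 mm by 85 mm) begins 54 mm behind the grasp point. The pads swing forward as they close: fully open they stand 13 mm farther back than shut.
Start: joints at [-1.104, 0.353, 1.633, -0, 1.155, -0.002], TCP at [282.384, -557.573, 231.281] pointing down, gripper open.
Joint ranges: [-2.63, 2.63], [-0.92, 2.1], [0.06, 2.66], [-1.3, 4.44], [0, 2.69], [-3.02, 3.02]. Speed limits (rad/s): [2.22, 2.22, 2.79, 3.14, 3.14, 3.14].

### API

Orientations are given as [roll, pitch, yaw] about the fixed x, y, z axes, in that order (R = Rz(yaw) Ry(pitch) Rx(roll)).
In Python, from rig import r gives the robot as it stands.
- The arm moves only by the tool jog_arm, never from a script. Its argument "series" is a list of rows, each a list of 7 numbers: the turn, a rotation vector about the tool's x, y, z in degrees, then the shift along the tool's x, y, z in cm, then the opening, from 0 (shut) to 1 (fully open). In form: [[wx, wy, wz, tx, ty, tz, fingers], ...]. A call has 1 to 20 rows; each row shifts and turns the commanded pose from where the row before left it, along the tool's axes as they then stand; what a row does not reach is not made up. A row lasts 1/10 s, in which the tool goes at most 50 mm and 8.59 degrees, less where a joint would pass 70% of its speed; a pose out of reach is approached as far as the arm can. A call with a gripper value outside its range is refused whole. The fingers move at their own pace and stop on an object; "force" is the grip in N (left out, the last holds). Time passes only in rows, so rows that do not move let the fingers close. It gives the time, the measured TCP pose, the force and the opening at its end, in the units of the state.
- r.sense(): the state, without advancing time (a new reading comes with each control period).
- r.grab_frame(name): name is "side" or "top" or "wrist"; returns (picture, depth): 420x560x3 uint8, red, green, blue; 420x560 float32, mm along the optical axis (not along the pixel's ray), 0 where there is no reading.
- r.get_calibration(name): a dict with "mtx" (3x3 intrinsics, pixels), "position" and "rotation" of the camera in the world; the wrist camera has in their place "mount" (4x4, takes a point from camera to tool coordinates, whose origin is the TCP and whose axes are the tool frame's). Camera axes: x right, y down, z forward; pixel columns grow to the right and rows downward; lengths in mm; the calibration is good to about 2 mm. A picture is of the moment at which its call begins: read the wrist's pose just before it. get_calibration takes no time and is no camera call.
- r.sign_off(): hands the job in, once; it reports no verdict.
The state is a dict: "clock": time; "qpos": joint angles; "qvel": joint speeds; "joint_efforts": joint torques, N m; "eef_pos": TCP position; "tcp_rot": TCP orientation; "contact_force": force on the tool from outside, world axes, zero at the start; "wrist_torque": the same for the moment, N m; "opening": opening from 0.0 (shut) to 1.0 (fully open).
Only numpy, scipy, OpenCV 4.12 (cv2) and the standard library are available. Lean on these libraries where they do the work, as an engineer would, in place of code of your own. Each camera call takes 0.05 s, during which the arm holds its last target.

### The job

The plain grey panel on top of the tailor's notions console hides a flush push-catch somewhere along its length. With the fingertips, first touch the bare panel at its left-hand end (your left, as you face the console), then feel along to the right until you find the catch and press it fully home, so that the bobbin lid pops up and stays up. Use the catch only, not the lid; pick nothing up, leave the spool, shears, weight and tape case where they are, and finish with the hand clear.

Things in the scene. Friction and masses are not known exactly. Their poses are not given: they have to be found in the camera images.
- console: low dark steel console fixed to the table, 160 (its x) x 400 (its y) x 70 mm high; origin at the centre of its underside, x away from the robot, y to the robot's left, z up. The near half of its top (x -80 to 0 mm) is a flat grey panel 70 mm up, between two black trays (rims 14 mm higher, at y beyond +150 and -150 mm). The panel is hard everywhere but at the catch
- panel_left (a point): point on the panel's upper surface on its bare left-hand end, on the line along which the catch lies, at console (-35, +110, 70) mm. The panel is always bare and solid from y = +75 to +150 mm: the first touch belongs there
- panel_right (a point): point on the panel's upper surface at its right-hand end, at console (-35, -150, 70) mm. The catch's centre lies on the line between the two points, at a console y that differs every time, between +35 and -60 mm
- catch (a joint): how far the catch is down, m: 0 untouched, 0.005 home. It is a plate in the panel's paint, 44 (console x) x 64 mm (y), 1.5 mm below the panel in a 48 x 68 mm opening, 6.5 mm below when home: the tips must go in clear of the rim. It gives at 4 to 8 N, has no return spring and stays where pushed; it raises the lid in proportion
- lid: grey lid of the bobbin pocket, 72 (x) x 256 (y) x 5 mm, level with the panel when shut, on the far half of the console's top; origin on its hinge by the panel's far edge (console 0.5, 0, 70 mm), x towards its far edge, which rises as the catch is pressed, to 0.55 rad (38 mm) when home. Not to be touched
- spool: blue thread spool, 34 mm diameter, 56 mm high, standing in the right-hand tray, origin at the centre of its foot; leave alone
- weight: round steel pattern weight, 68 mm diameter, 22 mm high with a 20 mm knob up to 44 mm, on the table to the left; origin under its centre; leave alone
- tape_case: round white tape-measure case, 56 mm diameter, 20 mm high, on the table to the right; origin under its centre; leave alone
- shears: tailor's shears with brass handles lying on the table at the left far side, 230 mm long, origin at their pivot, blades along their x; leave alone

How it is judged (in metres and radians):
On the way, in this order (a step that is already met when the one before it is completed fails the run):
1. the fingertips touch the bare panel at its left-hand end (contact force between the fingers and console above 0.3 N and contact force between the fingers and lid below 0.1 N and y of the grasp point in the frame of console between 0.07 and 0.155 m and x of the grasp point in the frame of console between -0.085 and 0.005 m and value of joint catch below 0.001 m), for 0.04 s.
2. the catch is pressed home with the fingertips over the panel, and the lid pops up (value of joint catch above 0.0042 m and angle between lid's own z axis and vertical above 0.42 rad and x of the grasp point in the frame of console between -0.09 and 0.01 m and y of the grasp point in the frame of console between -0.12 and 0.09 m and z of the grasp point in the frame of console below 0.15 m), for 0.05 s.
At the end, for the whole second after the job is handed in: the catch is at least 4.2 mm down of its 5 mm, the lid stands open by more than 0.42 rad and is still, and the spool, weight, tape case and shears are within 15 mm of where they stood (value of joint catch above 0.0042 m and angle between lid's own z axis and vertical above 0.42 rad and angular speed of lid below 0.1 rad/s and distance of each of spool, weight, tape_case, shears from where it was at the start of the episode below 0.015 m); the robot touches nothing.
It fails at once if the lid is pushed or pried by the robot (contact force between any of the fingers, the arm and lid above 1 N).
It fails at once if the spool, weight, tape case or shears are lifted or moved (distance of any of spool, weight, tape_case, shears from where it was at the start of the episode above 0.02 m).
It also fails if it takes over 42 s, if anything falls off the work surface, if the arm or the gripper's body presses on something with over 40 N, if the wrist force passes 120 N, or if a joint passes its speed limit or range.

## Working session

There is one attempt and no reset: what is moved stays moved. The work goes in short steps, Python scripts to look and compute and a tool call to move; the robot and the scene stay as the last step left them, time stands still between calls to the robot, and variables do not carry over. Pictures are saved under pics/ and viewed, and the job is handed in when it is done.

Besides the shell and the picture viewer there is one more tool, called after "Emit:" as name(argument=value, ...), one argument or row to a line, values as JSON. jog_arm: Moves the arm, as the interface text tells. Its arguments: {"type":"object","properties":{"series":{"type":"array"},"force":{"type":"number"}},"required":["series"]}

```bash
ls; mkdir -p pics; python3 - <<'E'
from rig import r
import cv2
print(r.sense()); print(r.hold_point_z)
for n in ("top","side"):
    p,d=r.grab_frame(n); cv2.imwrite(f"pics/{n}0.png",p[:,:,::-1]); 
    import numpy as np; np.save(f"pics/{n}0.npy",d)
    print(n,r.get_calibration(n))
print(r.get_calibration("wrist"))
E
```

```text
pics
{'clock': 0.0, 'qpos': array([-1.10442051e+00,  3.53621323e-01,  1.63413831e+00, -1.84345980e-05,
        1.15522328e+00, -2.38815013e-03]), 'qvel': array([-0.00074611,  0.00125551, -0.00039426,  0.00123357,  0.00079736,
       -0.00103566]), 'joint_efforts': array([-1.69468811e-03, -6.05248117e+01, -3.42063081e+01,  1.50659880e-04,
        9.57126467e-03,  4.17275567e-05]), 'eef_pos': array([ 282.14834453, -557.14570492,  230.57666021]), 'tcp_rot': array([-3.13185762,  1.56940597,  2.04930278]), 'contact_force': array([-0.72182584, -0.07088427,  0.17763361]), 'wrist_torque': array([-0.01241535,  0.04736676, -0.01132039]), 'opening': 1.0002555467032839}
18.700000000000003
top {'mtx': array([[490.42728785,   0.        , 280.2922741 ],
       [  0.        , 490.42728785, 214.97831277],
       [  0.        ,   0.        ,   1.        ]]), 'position': array([ 425.94201749,    2.61789824, 1334.94981462]), 'rotation': array([-3.05238494e+00, -2.68603031e-03, -1.55545630e+00])}
side {'mtx': array([[484.34994046,   0.        , 285.36966805],
       [  0.        , 484.34994046, 203.17255423],
       [  0.        ,   0.        ,   1.        ]]), 'position': array([  89.87396517,  886.62179226, 1035.23382663]), 'rotation': array([-2.34367001, -0.0113819 , -2.64488609])}
{'mtx': array([[363.16720991,   0.        , 282.50898377],
       [  0.        , 363.16720991, 210.35651892],
       [  0.        ,   0.        ,   1.        ]]), 'mount': array([[-5.45905018e-04, -2.76056936e-01,  9.61141129e-01,
        -1.42734754e+02],
       [-2.81279945e-04, -9.61141192e-01, -2.76057114e-01,
         7.09089881e+01],
       [ 9.99999811e-01, -4.21050687e-04,  4.47042520e-04,
         1.32632758e-01],
       [ 0.00000000e+00,  0.00000000e+00,  0.00000000e+00,
         1.00000000e+00]])}
```

View pics/top0.png

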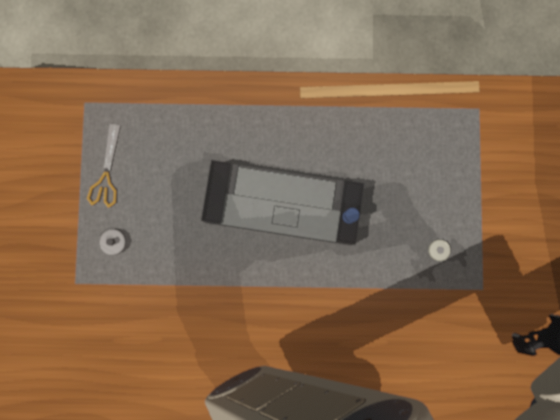

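View pics/side0.png

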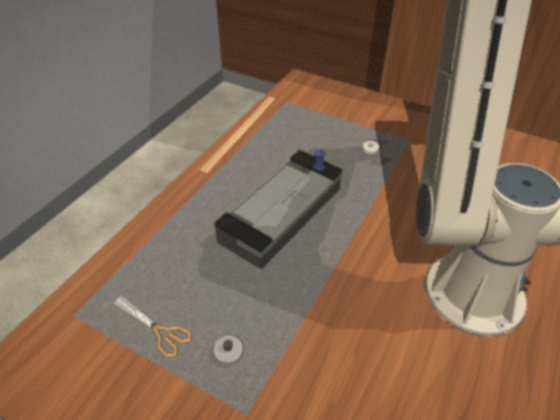

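The top view shows the console from about (205,160) to (365,245), slightly rotated. A faint catch outline shows near (286,216). The spool is at (351,215), the weight at (112,241), the tape case at (440,250) and the shears at (105,180).

```bash
python3 - <<'E'
import cv2
p=cv2.imread("pics/top0.png")[150:255,195:380]
cv2.imwrite("pics/crop0.png",cv2.resize(cv2.convertScaleAbs(p,alpha=1.4),None,fx=4.3,fy=4.3,interpolation=cv2.INTER_CUBIC))
E
```

```text
(no output)
```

View pics/crop0.png

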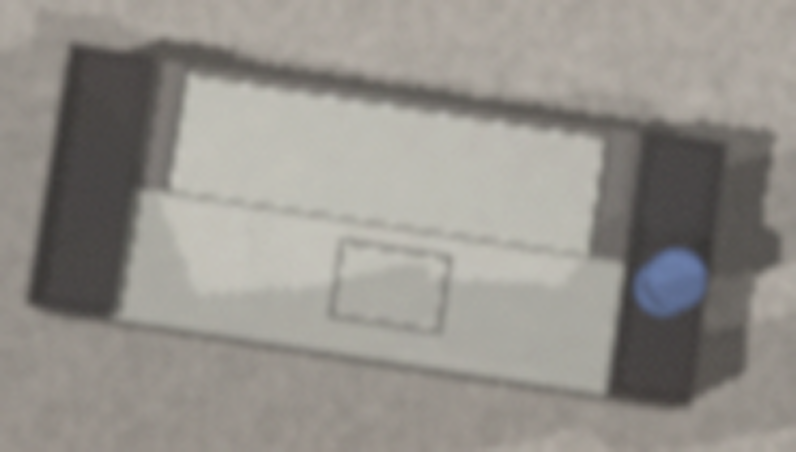

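The crop shows the catch outline with corners at (343,240), (452,257), (440,332) and (330,317), and the panel corners are clear.

```bash
cat > h.py <<'E'
import numpy as np
from scipy.spatial.transform import Rotation as R
from rig import r
def ray(cal,px,z):
    v=np.linalg.solve(cal["mtx"],np.r_[px,1.]); 
    d=R.from_euler("xyz",cal["rotation"]).as_matrix()@v; o=cal["position"]
    return o+d*(z-o[2])/d[2]
E
python3 - <<'E'
from h import *
c=r.get_calibration("top")
f=lambda u,v,z=70:ray(c,(195+(u+.5)/4.3-.5,150+(v+.5)/4.3-.5),z)[:2]
P=[((135,190),(0,150)),((118,318),(-80,150)),((610,397),(-80,-150)),((628,262),(0,-150)),((185,70),(72.5,128)),((603,130),(72.5,-128))]
A=np.array([f(*p) for p,_ in P]);B=np.array([q for _,q in P],float)
# 2D rigid fit
a=A-A.mean(0);b=B-B.mean(0)
th=np.arctan2((b[:,0]*a[:,1]-b[:,1]*a[:,0]).sum(),(a*b).sum())
M=np.array([[np.cos(th),-np.sin(th)],[np.sin(th),np.cos(th)]]);t=A.mean(0)-M@B.mean(0)
print("th",th,"t",t);print("res",(A-t)@M-B)
K=np.array([f(*p,69) for p in [(343,240),(452,257),(440,332),(330,317)]])
k=(K-t)@M;print(k,k.mean(0))
w=lambda q:M@np.array(q)+t
print("left",w((-35,110)),"catch",w(k.mean(0)))
np.savez("pose.npz",th=th,t=t,M=M,k=k.mean(0))
# depth sanity
d=np.load("pics/top0.npy")
for uv in [(286,216),(250,210)]:
    z=d[uv[1],uv[0]];v=np.linalg.solve(c["mtx"],np.r_[uv,1.])*z
    print(R.from_euler("xyz",c["rotation"]).as_matrix()@v+c["position"])
T=R.from_euler("xyz",r.sense()["tcp_rot"]).as_matrix();print(T)
E
```

```text
th -0.12924296957481257 t [574.27157573  -5.6262783 ]
res [[-1.38415412 -0.45053981]
 [ 0.51303804 -2.27139902]
 [-3.85435503 -1.36794239]
 [-1.69917519 -1.21555847]
 [ 3.10853242  2.80397914]
 [ 3.3161139   2.50146055]]
[[-13.20001168  20.77206807]
 [-13.91245694 -45.80345902]
 [-59.84042944 -45.03427321]
 [-60.43746806  21.74891838]] [-36.84759153 -12.07918645]
left [553.74066553 107.96721503] catch [536.17449507 -12.85567606]
[537.02233526 -13.90924463  66.31251027]
[551.01888536  79.75055058  68.32093739]
[[-5.72842664e-04  8.92111334e-01  4.51815272e-01]
 [ 1.14177812e-03  4.51815635e-01 -8.92110603e-01]
 [-9.99999184e-01  4.83377566e-06 -1.27741247e-03]]
```

Emit:
jog_arm(
  series=[
    [6.86,0,0,0,0,0,0],
    [6.86,0,0,0,0,0,0],
    [6.86,0,0,0,0,0,0],
    [6.86,0,0,0,0,0,0],
    [6.86,0,0,0,0,0,0],
    [0,0,0,0,0,0,0],
    [0,0,0,0,0,0,0],
    [0,0,0,0,0,0,0],
  ],
  force=40,
)

```text
clock: 0.9
eef_pos: [282.3, -557.5, 231.1]
tcp_rot: [-2.49, 1.57, 2.095]
contact_force: [-0.4, 0.7, 0.6]
opening: 0.0
```

Emit:
jog_arm(
  series=[
    [0,0,0,0,0.92,-3.47,0],
    [0,0,0,0,0.92,-3.47,0],
    [0,0,0,0,0.92,-3.47,0],
    [0,0,0,0,0.92,-3.47,0],
    [0,0,0,0,0.92,-3.47,0],
    [0,0,0,0,0.92,-3.47,0],
    [0,0,0,0,0.92,-3.47,0],
    [0,0,0,0,0.92,-3.47,0],
    [0,0,0,0,0.92,-3.47,0],
    [0,0,0,0,0.92,-3.47,0],
    [0,0,0,0,0.92,-3.47,0],
    [0,0,0,0,0.92,-3.47,0],
    [0,0,0,0,0.92,-3.47,0],
    [0,0,0,0,0.92,-3.47,0],
    [0,0,0,0,0.92,-3.47,0],
    [0,0,0,0,0.92,-3.47,0],
    [0,0,0,0,0.92,-3.47,0],
    [0,0,0,0,0.92,-3.47,0],
    [0,0,0,0,0.92,-3.47,0],
    [0,0,0,0,0.92,-3.47,0],
  ],
)

```text
clock: 2.9
eef_pos: [555.1, 108.3, 231.3]
tcp_rot: [1.276, 1.571, -0.423]
contact_force: [0.2, 0.1, 0.0]
opening: -0.003
```

Emit:
jog_arm(
  series=[
    [0,0,0,0,0,0,0],
    [0,0,0,0,0,0,0],
  ],
)

```text
clock: 3.1
eef_pos: [554.5, 107.2, 231.0]
tcp_rot: [-0.936, 1.57, -2.633]
contact_force: [-0.5, 0.0, -0.7]
opening: 0.003
```

```bash
python3 - <<'E'
from h import *
import cv2
s=r.sense();p,d=r.grab_frame("wrist");cv2.imwrite("pics/w1.png",p[:,:,::-1]);np.savez("w1.npz",d=d,p=s["eef_pos"],r=s["tcp_rot"])
print(R.from_euler("xyz",s["tcp_rot"]).as_matrix().round(3))
p,d=r.grab_frame("top");cv2.imwrite("pics/t1.png",p[:,:,::-1])
E
```

```text
[[-0.001  0.992 -0.126]
 [-0.    -0.126 -0.992]
 [-1.    -0.001  0.   ]]
```

View pics/w1.png

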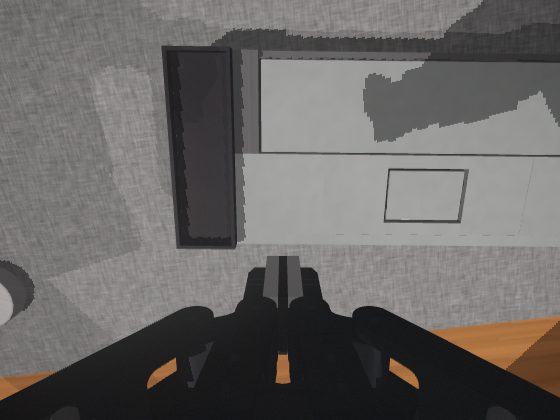

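The wrist view shows the catch frame at (388,169)–(467,169)–(461,222)–(385,221). The hinge line runs at v≈153, the panel's left end is at u≈237 and its near edge at v≈245.

```bash
python3 - <<'E'
from h import *
w=np.load("w1.npz");c=r.get_calibration("wrist");z=np.load("pose.npz");M,t=z["M"],z["t"]
T=np.eye(4);T[:3,:3]=R.from_euler("xyz",w["r"]).as_matrix();T[:3,3]=w["p"]
G=T@c["mount"]
cal=dict(mtx=c["mtx"],position=G[:3,3],rotation=R.from_matrix(G[:3,:3]).as_euler("xyz"))
for n,px in dict(c1=(388,169),c2=(467,169),c3=(461,222),c4=(385,221),hinge1=(262,153),hinge2=(550,155),near1=(238,246),near2=(540,246),lidfar=(262,57),lidfar2=(540,61)).items():
    q=ray(cal,px,70);print(n,q.round(1),((q[:2]-t)@M).round(1))
k=z["k"];print("tcp",(w["p"][:2]-t)@M)
E
```

```text
c1 [562.9  16.7  70. ] [-14.1  20.7]
c2 [554.5 -49.4  70. ] [-14.  -45.9]
c3 [507.8 -44.7  70. ] [-60.9 -47.4]
c4 [517.2  21.5  70. ] [-60.1  19.5]
hinge1 [589.7 120.1  70. ] [ -0.9 126.6]
hinge2 [ 557.5 -117.9   70. ] [  -2.1 -113.5]
near1 [510.3 153.2  70. ] [-83.9 149.2]
near2 [ 476.  -115.2   70. ] [ -83.4 -121.3]
lidfar [663.  109.5  70. ] [ 73.2 125.6]
lidfar2 [ 632.8 -104.7   70. ] [ 70.8 -90.7]
tcp [-34.18018446 109.31416632]
```

Emit:
jog_arm(
  series=[
    [0,0,0,3.5,0,0,0],
    [0,0,0,3.5,0,0,0],
    [0,0,0,3.5,0,0,0],
    [0,0,0,3.0,0,0,0],
    [0,0,0,1,0,0,0],
    [0,0,0,0.5,0,0,0],
    [0,0,0,0,0,0,0],
    [0,0,0,0,0,0,0],
  ],
)

```text
clock: 4.0
eef_pos: [555.7, 106.7, 82.7]
tcp_rot: [1.888, 1.569, 0.187]
contact_force: [0.9, -1.0, -0.1]
opening: 0.002
```

Emit:
jog_arm(
  series=[
    [0,0,0,0.2,0,0,0],
    [0,0,0,0.1,0,0,0],
    [0,0,0,0.1,0,0,0],
    [0,0,0,0,0,0,0],
  ],
)

```text
clock: 4.4
eef_pos: [554.7, 106.8, 77.4]
tcp_rot: [1.849, 1.571, 0.148]
contact_force: [-0.2, -0.7, 0.1]
opening: -0.0
```

Emit:
jog_arm(
  series=[
    [0,0,0,0.2,0,0,0],
    [0,0,0,0.2,0,0,0],
    [0,0,0,0.1,0,0,0],
    [0,0,0,0,0,0,0],
  ],
)

```text
clock: 4.8
eef_pos: [554.5, 106.7, 72.0]
tcp_rot: [-1.264, 1.57, -2.964]
contact_force: [0.6, 0.4, -0.9]
opening: -0.001
```

Emit:
jog_arm(
  series=[
    [0,0,0,0.1,0,0,0],
    [0,0,0,0,0,0,0],
  ],
)

```text
clock: 5.0
eef_pos: [554.6, 106.8, 71.2]
tcp_rot: [-1.231, 1.571, -2.931]
contact_force: [-0.7, -0.4, -0.3]
opening: 0.0
```

Emit:
jog_arm(
  series=[
    [0,0,0,0.1,0,0,0],
    [0,0,0,0,0,0,0],
  ],
)

```text
clock: 5.2
eef_pos: [554.7, 106.8, 70.2]
tcp_rot: [-1.36, 1.571, -3.061]
contact_force: [-0.1, -0.1, 0.6]
opening: 0.001
```

Emit:
jog_arm(
  series=[
    [0,0,0,0.05,0,0,0],
    [0,0,0,0,0,0,0],
  ],
)

```text
clock: 5.4
eef_pos: [554.7, 106.8, 70.1]
tcp_rot: [1.831, 1.571, 0.13]
contact_force: [-2.1, -1.0, 4.3]
opening: -0.0
```

Emit:
jog_arm(
  series=[
    [0,0,0,0.05,0,0,0],
    [0,0,0,0,0,0,0],
  ],
)

```text
clock: 5.6
eef_pos: [554.7, 106.8, 70.1]
tcp_rot: [1.792, 1.571, 0.092]
contact_force: [-4.3, -1.6, 9.6]
opening: -0.001
```

The first touch is firm, at z ≈ 70.1. I'll lighten the pressure and feel along to the right.

Emit:
jog_arm(
  series=[
    [0,0,0,-0.06,0,0,0],
    [0,0,0,0,0,0.5,0],
    [0,0,0,0,-0.04,1,0],
    [0,0,0,0,-0.04,1,0],
    [0,0,0,0,-0.04,1,0],
    [0,0,0,0,-0.04,1,0],
    [0,0,0,0,-0.04,1,0],
    [0,0,0,0,-0.04,0.5,0],
    [0,0,0,0,0,0,0],
  ],
)

```text
clock: 6.5
eef_pos: [544.3, 46.3, 69.9]
tcp_rot: [-0.333, 1.57, -2.034]
contact_force: [0.1, -3.5, 4.9]
opening: -0.001
```

Emit:
jog_arm(
  series=[
    [0,0,0,0,-0.04,1,0],
    [0,0,0,0,-0.04,1,0],
    [0,0,0,0,-0.03,1,0],
    [0,0,0,0,0,0,0],
  ],
)

```text
clock: 6.9
eef_pos: [539.2, 16.5, 69.8]
tcp_rot: [-0.438, 1.57, -2.139]
contact_force: [-0.2, -1.8, 3.2]
opening: 0.003
```

Emit:
jog_arm(
  series=[
    [0,0,0,0,0,1,0],
    [0,0,0,0,0,0,0],
    [0,0,0,0,0,0.5,0],
    [0,0,0,0,0,0,0],
  ],
)

```text
clock: 7.3
eef_pos: [537.3, 2.7, 69.7]
tcp_rot: [-1.255, 1.57, -2.955]
contact_force: [-0.2, 0.2, -0.1]
opening: 0.003
```

Contact was lost once the tips were past y≈7 in console, which matches the visual catch position. Next I'll move to its centre and press.

Emit:
jog_arm(
  series=[
    [0,0,0,0,0.03,0.8,0],
    [0,0,0,0,0.03,0.8,0],
    [0,0,0,0,0,0,0],
  ],
)

```text
clock: 7.6
eef_pos: [536.0, -13.8, 69.8]
tcp_rot: [-0.584, 1.571, -2.286]
contact_force: [0.2, -0.3, -0.1]
opening: 0.007
```

Emit:
jog_arm(
  series=[
    [0,0,0,0.1,0,0,0],
    [0,0,0,0.1,0,0,0],
    [0,0,0,0.1,0,0,0],
    [0,0,0,0,0,0,0],
  ],
)

```text
clock: 8.0
eef_pos: [536.3, -12.8, 66.8]
tcp_rot: [1.159, 1.571, -0.542]
contact_force: [-0.2, -1.5, 1.9]
opening: -0.003
```

Emit:
jog_arm(
  series=[
    [0,0,0,0.1,0,0,0],
    [0,0,0,0.1,0,0,0],
    [0,0,0,0.1,0,0,0],
    [0,0,0,0.05,0,0,0],
    [0,0,0,0,0,0,0],
  ],
)

```text
clock: 8.5
eef_pos: [536.2, -12.8, 63.3]
tcp_rot: [2.202, 1.571, 0.502]
contact_force: [0.2, -0.5, 3.3]
opening: -0.002
```

Emit:
jog_arm(
  series=[
    [0,0,0,0.05,0,0,0],
    [0,0,0,0.05,0,0,0],
    [0,0,0,0,0,0,0],
  ],
)

```text
clock: 8.8
eef_pos: [536.3, -12.8, 63.2]
tcp_rot: [2.077, 1.571, 0.376]
contact_force: [-3.0, -0.6, 14.8]
opening: -0.004
```

```bash
python3 - <<'E'
from h import *
import cv2
print(r.sense()["contact_force"],r.sense()["eef_pos"])
p,d=r.grab_frame("side");cv2.imwrite("pics/s2.png",cv2.resize(p[130:280,190:370,::-1],None,fx=4,fy=4))
E
```

```text
[-2.95675383 -0.6031471  14.77073879] [536.29163741 -12.78312757  63.23515773]
```

View pics/s2.png

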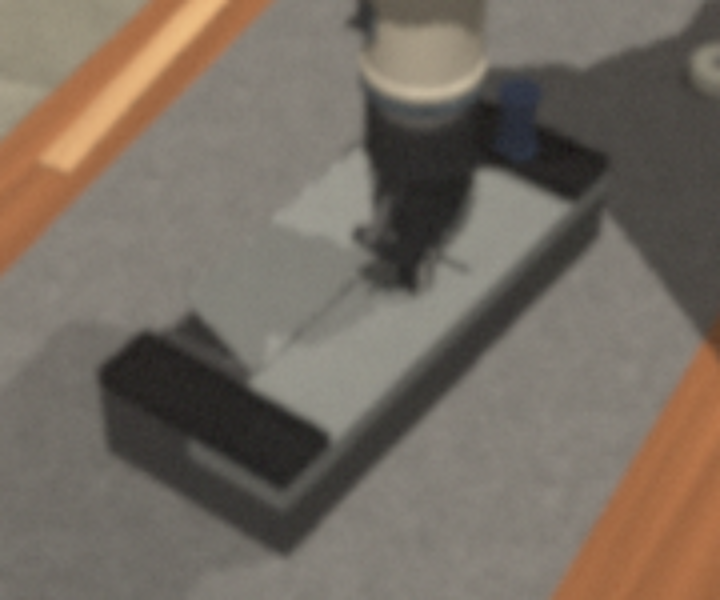

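The side view shows the lid raised, with its left edge standing clear above the tray. The press reached a hard stop at z=63.2 with 15 N. I'll retract straight up, then back.

Emit:
jog_arm(
  series=[
    [0,0,0,-0.3,0,0,0],
    [0,0,0,-0.7,0,0,0],
    [0,0,0,-2,0,0,0],
    [0,0,0,-3,0,0,0],
    [0,0,0,-3,0,0,0],
    [0,0,0,-3,0,0,0],
    [0,0,0,-3,0,0,0],
    [0,0,0,-1,-2,0,0],
    [0,0,0,0,-3,0,0],
    [0,0,0,0,-3,0,0],
    [0,0,0,0,-3,0,0],
    [0,0,0,0,-2,0,0],
    [0,0,0,0,0,0,0],
    [0,0,0,0,0,0,0],
  ],
)

```text
clock: 10.25
eef_pos: [407.9, 4.0, 222.9]
tcp_rot: [1.728, 1.569, 0.028]
contact_force: [-0.7, -0.7, 0.7]
opening: 0.0
```

```bash
python3 - <<'E'
from h import *
import cv2
s=r.sense();print(s["contact_force"],s["eef_pos"])
p,d=r.grab_frame("side");cv2.imwrite("pics/s3.png",cv2.resize(p[130:280,190:370,::-1],None,fx=4,fy=4))
s=r.sense();p,d=r.grab_frame("wrist");cv2.imwrite("pics/w3.png",p[:,:,::-1])
c=r.get_calibration("wrist");T=np.eye(4);T[:3,:3]=R.from_euler("xyz",s["tcp_rot"]).as_matrix();T[:3,3]=s["eef_pos"];G=T@c["mount"]
v,u=np.mgrid[0:420,0:560];P=np.stack([u,v,np.ones_like(u)],-1)@np.linalg.inv(c["mtx"]).T*d[...,None]
W=P.reshape(-1,3)@G[:3,:3].T+G[:3,3];z=np.load("pose.npz");q=(W[:,:2]-z["t"])@z["M"]
for x in (-70,10,20,30,40,50,60): 
  m=(abs(q[:,0]-x)<3)&(abs(q[:,1]-60)<30)&(d.ravel()>0);print(x,m.sum(),np.median(W[m,2]) if m.any() else None)
m=(abs(q[:,0]+35)<12)&(abs(q[:,1]+12)<20);print("catch",np.median(W[m,2]) if m.any() else None)
m=(abs(q[:,0]+35)<12)&(abs(q[:,1]-60)<20);print("panel",np.median(W[m,2]) if m.any() else None)
E
```

```text
[-0.74118286 -0.6751582   0.71516764] [407.86333172   4.02761331 222.87104027]
-70 622 69.99631398751129
10 0 None
20 0 None
30 0 None
40 0 None
50 0 None
60 0 None
catch 63.46653976227543
panel 69.98814478794668
```

View pics/s3.png

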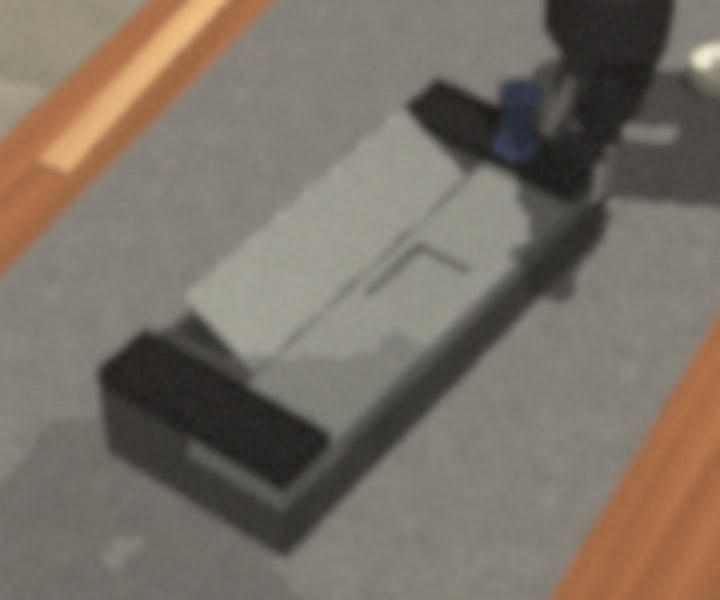

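View pics/w3.png

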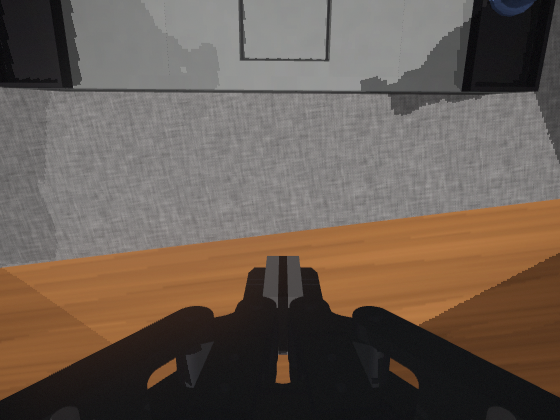

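The catch plate is 6.5 mm below the panel, so it is home. The side view shows the lid standing open, the hand is clear, and the spool has not moved.

```bash
python3 - <<'E'
from rig import r
print(r.sign_off())
E
```

```text
the job is handed in; nothing more can be done
None
```

I pressed the catch fully home, and the lid popped up and stayed up. The job was handed in with about 10 s on the clock.

- **First touch:** the closed fingertips touched the bare left-hand end of the panel at about console y +109 mm, with up to about 10 N.
- **Finding the catch:** I slid right along the panel at a light force. Contact was lost where the cameras had placed the catch, centred at about console y -12 mm.
- **Pressing:** I pushed it to a hard stop at z = 63.2 mm with about 15 N, then lifted straight up and backed away towards the robot.

**Last checks:**
- The wrist depth put the catch plate at 63.5 mm against 70.0 mm for the panel, so it is 6.5 mm down, which is home.
- The side view showed the lid standing open. I did not get a lid angle, because the lid was out of the wrist camera's view.
- The spool looked unmoved in the side view. I did not measure the weight, tape case and shears again, but the arm went nowhere near the weight or shears, and where it crossed the right side the fingertips were about 230 mm up.
- The hand was clear, at about 223 mm height, with contact force at noise level (under 1 N per axis).

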